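Level the rocking bench scale

ROBOT

A 7-joint arm with a two-finger parallel gripper is mounted at the origin on the work surface. World frame = base frame: x ahead of the robot, y to its left, z up, the work surface at z = 0. Lengths are in m, angles in rad, forces in N, time in s.
With the tool pointing down it reaches from about 0.4 to 0.85 m from the base axis. Payload 4.5 kg.
Tool frame: the origin (TCP) lies on the centre line of the jaws, within the pads' length; the fingertips stand 25 mm ahead of it and the grasp point (between the pads) lies 6 mm ahead of it; z points along the fingers, y is the direction in which the jaws open and shut (so a half turn about z gives the same grasp; the last joint's range is limited). The gripper opens to 88 mm and grips with 3 to 60 N. Pads are 18 mm wide; open, the fingers measure 123 mm over their backs; the gripper's body (75 mm by 187 mm) begins 45 mm behind the grasp point.
Start: joints at [0.034, 0.689, -0.195, 1.565, 0.157, 0.902, -0.215], TCP at [0.625, 0, 0.229] pointing down, gripper open.
Joint ranges: [-3.01, 3.01], [-0.46, 2.08], [-1.47, 1.51], [0.13, 2.56], [-1, 4.14], [0.04, 2.09], [-2.66, 2.66]. Speed limits (rad/s): [2.57, 2.57, 3.14, 3.14, 3.14, 3.14, 3.14].

INTERFACE

Orientations are given as a unit quaternion [x, y, z, w].
In Python, from plant import r, eyes gives the robot as it stands.
- The arm moves only by the tool servo_tool, never from a script. Its argument "deltas" is a list of rows, each an object of numbers: "dx", "dy", "dz": the shift along the tool's x, y, z in units of 60 mm (1.0 is 60 mm); "ax", "ay", "az": the turn, a rotation vector about the tool's x, y, z in units of 6 degrees (1.0 is 6 degrees); "hand": the finger opening in mm, from 0 to 88.1. A call has 1 to 10 rows; each row is the pose to reach, as a shift and turn from the pose commanded when the call began, along the tool's axes at that moment; what a row does not reach only later rows make up. A row lasts 1/8 s, in which the tool goes at most 62.5 mm and 10.7 degrees, less where a joint would pass 70% of its speed; a pose out of reach is approached as far as the arm can. A call with a gripper value outside its range is refused whole. The fingers move at their own pace and stop on an object; "newtons" is the grip in N (left out, the last holds). Time passes only in rows, so rows that repeat a pose let the fingers close. It gives the time, the measured TCP pose, the force and the opening at its end, in the units of the state.
- r.get_state(): the state, without advancing time (a new reading comes with each control period).
- eyes.snapshot(name): name is "scene" or "side" or "wrist"; returns (picture, depth): 400x640x3 uint8, red, green, blue; 400x640 float32, m along the optical axis (not along the pixel's ray), 0 where there is no reading.
- eyes.camera_model(name): a dict with "fx", "fy", "cx", "cy" (pixels), "pose" (4x4, takes a point from camera to world coordinates). Camera axes: x right, y up, looking along -z (the intrinsics and any distortion apply to the point x, -y, -z); pixel columns grow to the right and rows downward; lengths in m; the calibration is good to about 2 mm. A picture is of the moment at which its call begins: read the wrist's pose just before it. camera_model takes no time and is no camera call; for the wrist camera it gives the pose at the moment of the call.
- r.finish_job(): hands the job in, once; it reports no verdict.
The state is a dict: "clock": time; "q": joint angles; "qd": joint speeds; "joint_torque": joint torques, N m; "tool_pos": TCP position; "eef_rot": TCP orientation; "contact_force": force on the tool from outside, world axes, zero at the start; "moment": the same for the moment, N m; "opening": opening from 0.0 (shut) to 1.0 (fully open).
Only numpy, scipy, OpenCV 4.12 (cv2) and the standard library are available. Lean on these libraries where they do the work, as an engineer would, in place of code of your own. Each camera call takes 0.05 s, during which the arm holds its last target.

TASK

The bench scale rocks because one of its four screw feet has been wound up off the table. Find that foot and screw it down by the knob above it (clockwise from above) until all four feet carry the scale and it stands level without rocking, then let go. Leave the scale in its place and do not tip it or disturb the things around it.

Things in the scene. Friction and masses are not known exactly. Their poses are not given: they have to be found in the camera images.
- scale: Bench scale, 4 kg, loose, facing any way: grey cast base with four diagonal arms, round housing (radius 73 mm), sloping blank-display console on its +x side (to 128 mm out, 72 wide, 60 high). Origin: on the table under the pan's centre, z up. Each arm (26 mm wide, top at 28 mm, thin rib to 37 mm) ends 124 mm out in a boss (radius 16 mm, top at 29 mm) with a levelling foot screwed through.
- pan (a point): Centre of the top of the scale's round steel pan, radius 75 mm, 71 mm above the table.
- foot_a: Levelling foot at (-88, +88) mm in the scale's frame: black rubber sole, steel stud through the boss, black ribbed round knob on top (44 mm across, 38 to 60 mm above the origin), all one piece. Origin: on the axis at the sole's underside, z up; z = 0 to -1 mm when bearing (the rubber gives 0.06 mm per N). A foot wound up hangs clear of the table and its knob stands higher than the others.
- foot_b: Levelling foot at (+88, +88) mm in the scale's frame: black rubber sole, steel stud through the boss, black ribbed round knob on top (44 mm across, 38 to 60 mm above the origin), all one piece. Origin: on the axis at the sole's underside, z up; z = 0 to -1 mm when bearing (the rubber gives 0.06 mm per N). A foot wound up hangs clear of the table and its knob stands higher than the others.
- foot_c: Levelling foot at (+88, -88) mm in the scale's frame: black rubber sole, steel stud through the boss, black ribbed round knob on top (44 mm across, 38 to 60 mm above the origin), all one piece. Origin: on the axis at the sole's underside, z up; z = 0 to -1 mm when bearing (the rubber gives 0.06 mm per N). A foot wound up hangs clear of the table and its knob stands higher than the others.
- foot_d: Levelling foot at (-88, -88) mm in the scale's frame: black rubber sole, steel stud through the boss, black ribbed round knob on top (44 mm across, 38 to 60 mm above the origin), all one piece. Origin: on the axis at the sole's underside, z up; z = 0 to -1 mm when bearing (the rubber gives 0.06 mm per N). A foot wound up hangs clear of the table and its knob stands higher than the others.
- turn_a (a joint): Knob turn of foot_a in rad, positive clockwise seen from above, which drives foot and knob down: 6 mm per full turn (0.955 mm per rad). Feet screwed down equally far read the same; 0 puts the sole level with the scale's origin. Range -7.5 to 3.6. Friction about 0.05 N m; stays where it is left.
- turn_b (a joint): Knob turn of foot_b in rad, positive clockwise seen from above, which drives foot and knob down: 6 mm per full turn (0.955 mm per rad). Feet screwed down equally far read the same; 0 puts the sole level with the scale's origin. Range -7.5 to 3.6. Friction about 0.05 N m; stays where it is left.
- turn_c (a joint): Knob turn of foot_c in rad, positive clockwise seen from above, which drives foot and knob down: 6 mm per full turn (0.955 mm per rad). Feet screwed down equally far read the same; 0 puts the sole level with the scale's origin. Range -7.5 to 3.6. Friction about 0.05 N m; stays where it is left.
- turn_d (a joint): Knob turn of foot_d in rad, positive clockwise seen from above, which drives foot and knob down: 6 mm per full turn (0.955 mm per rad). Feet screwed down equally far read the same; 0 puts the sole level with the scale's origin. Range -7.5 to 3.6. Friction about 0.05 N m; stays where it is left.
- rice_cup: Aluminium measuring cup, radius 36 mm, 75 mm high, beside the scale; origin under its centre. Not to be disturbed.
- bowl_left: Steel bowl, radius 105 mm, 65 mm high, with a wooden paddle sticking out of it; origin under its centre. Not to be disturbed.
- bowl_right: Steel bowl, radius 90 mm, 60 mm high, with a wooden paddle sticking out of it; origin under its centre. Not to be disturbed.
- oil_jar: Amber glass jar with an aluminium cap, radius 40 mm, 130 mm high; origin under its centre. Not to be disturbed.
- salt_tin: Round aluminium tin with a lid, radius 57 mm, 151 mm high; origin under its centre. Not to be disturbed.
- ladle: Steel spoon 260 mm long lying on the table; origin below its middle. Not to be disturbed.
- prep_tray: Open steel prep tray 176 x 162 x 65 mm; origin under its centre. Not to be disturbed.
- paddle: Wooden spatula 250 mm long lying crosswise on the table beyond the scale; origin below its middle. Not to be disturbed.

How it is judged:
By the outcome, as a careful person would: the job done as asked, in the order asked, and still so for the second after the job is handed in, with the robot touching nothing.
It also fails if it takes over 64 s, if anything falls off the work surface, if the arm or the gripper's body presses on something with over 40 N, if the wrist force passes 120 N, or if a joint passes its speed limit or range.

## Working session

There is one attempt and no reset: what is moved stays moved. The work goes in short steps, Python scripts to look and compute and a tool call to move; the robot and the scene stay as the last step left them, time stands still between calls to the robot, and variables do not carry over. Pictures are saved under pics/ and viewed, and the job is handed in when it is done.

Besides the shell and the picture viewer there is one more tool, called after "Request:" as a command line: name --argument value ..., lists and objects as JSON in quotes. servo_tool: Moves the arm, as the interface text tells. Its arguments: {"type":"object","properties":{"deltas":{"type":"array","items":{"type":"object","properties":{"dx":{"type":"number"},"dy":{"type":"number"},"dz":{"type":"number"},"ax":{"type":"number"},"ay":{"type":"number"},"az":{"type":"number"},"hand":{"type":"number"}}}},"newtons":{"type":"number"}},"required":["deltas"]}

```bash
mkdir -p pics; ls
cat > h.py <<'E'
import numpy as np, cv2
from plant import r, eyes
def snap(n,tag):
    m=eyes.camera_model(n); im,d=eyes.snapshot(n)
    cv2.imwrite(f'pics/{tag}.png',im[:,:,::-1]); np.savez(f'pics/{tag}.npz',im=im,d=d,pose=m['pose'],K=[m['fx'],m['fy'],m['cx'],m['cy']])
    return im,d,m
def load(tag):
    z=np.load(f'pics/{tag}.npz'); return z['im'],z['d'],z['pose'],z['K']
def pts(d,P,K):
    v,u=np.mgrid[:d.shape[0],:d.shape[1]]
    X=np.stack([(u-K[2])/K[0]*d,-(v-K[3])/K[1]*d,-d],-1)
    return X@np.array(P)[:3,:3].T+np.array(P)[:3,3]
def ray(u,v,P,K,z):
    D=np.array(P)[:3,:3]@np.array([(u-K[2])/K[0],-(v-K[3])/K[1],-1]);o=np.array(P)[:3,3]
    return o+D*(z-o[2])/D[2]
E
python3 - <<'E'
from h import *
s=r.get_state();print(s)
for n in ['scene','side','wrist']:
    im,d,m=snap(n,n+'0');print(n,{k:np.round(v,4).tolist() if k!='x' else v for k,v in m.items()})
E
```

```text
pics
{'clock': 0.0, 'q': array([ 0.03375436,  0.68997994, -0.19453547,  1.56630361,  0.15730876,
        0.90248828, -0.21509768]), 'qd': array([ 0.00147347,  0.00075891, -0.0007886 , -0.00164612,  0.00053371,
        0.00072949,  0.00035945]), 'joint_torque': array([ 3.38560185e-04, -5.27571630e+01, -1.26686912e+00, -1.53434461e+01,
       -5.26333472e-02,  6.56995355e-03,  1.65937727e-04]), 'tool_pos': array([ 6.24373311e-01, -1.11320153e-05,  2.27923880e-01]), 'eef_rot': array([ 7.07053675e-01,  7.07159320e-01, -6.72353525e-04, -5.87311080e-04]), 'contact_force': array([-0.02600833,  0.1507616 ,  0.65147912]), 'moment': array([ 0.04733314,  0.01113505, -0.00114952]), 'opening': 1.0045361702408016}
scene {'fx': 478.0256, 'fy': 478.0256, 'cx': 320.8727, 'cy': 199.1047, 'pose': [[0.7333, -0.5371, 0.4169, 1.1414], [0.6799, 0.5828, -0.445, -0.6555], [-0.004, 0.6098, 0.7926, 1.2449], [0.0, 0.0, 0.0, 1.0]]}
side {'fx': 465.6661, 'fy': 465.6661, 'cx': 326.5531, 'cy': 204.0393, 'pose': [[-0.706, 0.4224, -0.5685, -0.3348], [-0.708, -0.3995, 0.5823, 0.8907], [0.0188, 0.8136, 0.5811, 0.9588], [0.0, 0.0, 0.0, 1.0]]}
wrist {'fx': 320.9465, 'fy': 320.9465, 'cx': 320.7476, 'cy': 203.5295, 'pose': [[1.0, -0.0005, 0.0021, 0.6239], [-0.0001, 0.9634, 0.2681, 0.07], [-0.0022, -0.2681, 0.9634, 0.384], [0.0, 0.0, 0.0, 1.0]]}
```

View pics/scene0.png

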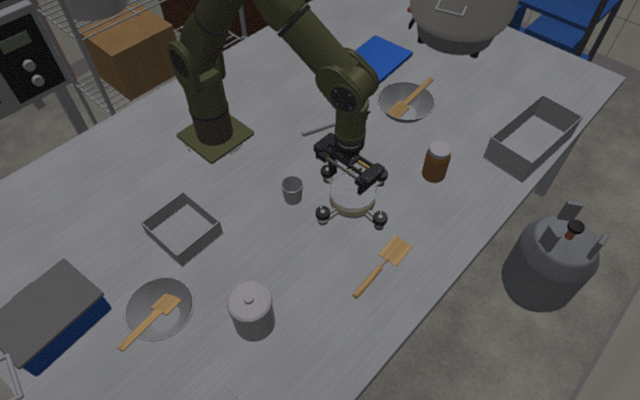

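View pics/side0.png

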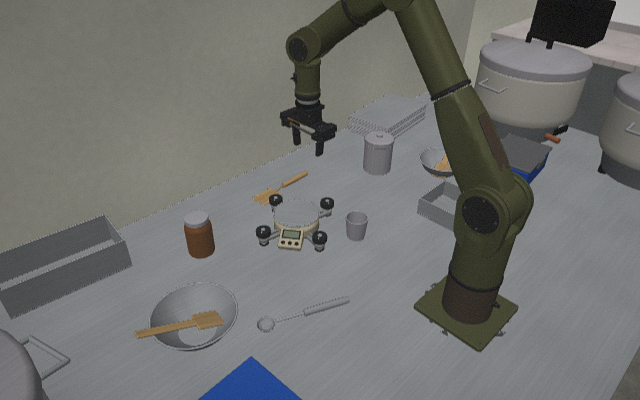

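View pics/wrist0.png

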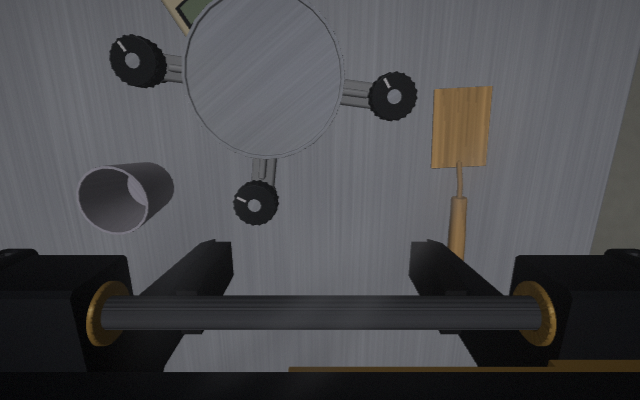

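The wrist view shows three knobs: (138,60), (393,96) and (256,202). The left one looks larger. The console is at upper left, and the cup at (125,195) stands near the left knob. Next I'll measure the knob heights.

Run:
```python
from h import *
for t in ['wrist0','side0','scene0']:
    im,d,P,K=load(t); X=pts(d,P,K)
    mask=((im.max(2)<60)&(d>0)&(X[...,2]>.03)&(X[...,2]<.085)&(X[...,0]>.35)&(X[...,0]<.9)&(abs(X[...,1])<.45)).astype(np.uint8)
    n,l,st,c=cv2.connectedComponentsWithStats(mask)
    for i in range(1,n):
        if st[i,4]>25:
            p=X[l==i]; 
            z=p[:,2]; top=p[z>np.percentile(z,95)-.006]
            print(t,st[i].tolist(),np.round(c[i]),'top z pct',np.round(np.percentile(z,[50,80,90,95]),4),np.round(top.mean(0),4), len(p))
# table height check
    T=X[(d>0)&(abs(X[...,2])<.012)&(abs(X[...,0]-.6)<.25)&(abs(X[...,1]-.1)<.25)]; print('table',np.median(T[:,2]))
im,d,P,K=load('wrist0');X=pts(d,P,K)
for n,u,v in [('L',133,61),('R',394,97),('B',254,206),('pan',262,80)]:
    p=X[v-3:v+4,u-3:u+4].reshape(-1,3);print(n,np.round(np.median(p,0),4))
```

```text
wrist0 [176, 0, 17, 29, 132] [183.  13.] top z pct [0.0486 0.0532 0.0545 0.0551] [0.4985 0.1534 0.0526] 132
wrist0 [190, 0, 32, 40, 64] [204.  17.] top z pct [0.0691 0.0698 0.0702 0.0703] [0.5204 0.152  0.069 ] 64
wrist0 [110, 34, 57, 54, 2088] [138.  62.] top z pct [0.0584 0.0593 0.0597 0.0599] [0.4485 0.1184 0.0585] 2088
wrist0 [359, 71, 58, 50, 1641] [392.  96.] top z pct [0.0586 0.0593 0.0596 0.0599] [0.6928 0.0866 0.0586] 1641
wrist0 [79, 169, 40, 49, 1299] [ 97. 192.] top z pct [0.0552 0.0668 0.0705 0.0722] [ 0.3861 -0.0083  0.0702] 1299
wrist0 [127, 168, 38, 57, 845] [150. 189.] top z pct [0.0549 0.0667 0.0703 0.0717] [ 0.4451 -0.0046  0.0697] 845
wrist0 [233, 180, 46, 45, 1374] [256. 202.] top z pct [0.0638 0.0645 0.0649 0.0651] [ 0.5552 -0.0195  0.0638] 1374
table 3.941139892466028e-06
side0 [269, 195, 13, 11, 100] [275. 200.] top z pct [0.0563 0.0586 0.0596 0.0605] [0.6895 0.0904 0.0577] 100
side0 [320, 198, 14, 12, 111] [327. 204.] top z pct [0.0617 0.0642 0.0649 0.0657] [ 0.5494 -0.0165  0.0634] 111
side0 [256, 226, 15, 13, 140] [263. 232.] top z pct [0.057  0.0599 0.0612
[... 268 characters left out ...]
526 0.0803] 178
scene0 [321, 165, 11, 14, 75] [325. 172.] top z pct [0.0558 0.0586 0.0598 0.0603] [0.4447 0.1056 0.0577] 75
scene0 [378, 169, 10, 13, 52] [383. 176.] top z pct [0.0567 0.0602 0.0627 0.0635] [0.6004 0.221  0.0606] 52
scene0 [316, 206, 14, 15, 135] [323. 214.] top z pct [0.0621 0.0645 0.0659 0.0664] [ 0.5585 -0.0266  0.0638] 135
scene0 [372, 212, 15, 15, 130] [379. 220.] top z pct [0.0564 0.0594 0.0609 0.0618] [0.6972 0.0782 0.0589] 130
scene0 [178, 245, 16, 14, 27] [185. 251.] top z pct [0.0561 0.0591 0.0601 0.0627] [ 0.3561 -0.3957  0.0597] 27
table -0.00046687954350121963
L [0.4476 0.118  0.0597]
R [0.6937 0.086  0.0593]
B [ 0.5541 -0.0216  0.0648]
pan [0.5689 0.1005 0.0677]
```

Foot_a is the one wound up: its knob is at about (0.555, -0.020) with its top near 64.5 mm, against about 59.5 mm for the others. I'll move over the scale to see all four knobs and their pointer marks.

Request:
servo_tool --deltas '[{"dx": 0.35, "dy": -0.25, "dz": -0.1}, {"dx": 0.8, "dy": -0.6, "dz": -0.2}, {"dx": 1.2, "dy": -0.85, "dz": -0.3}, {"dx": 1.4, "dy": -1.0, "dz": -0.35}, {"dx": 1.4, "dy": -1.0, "dz": -0.35}, {"dx": 1.4, "dy": -1.0, "dz": -0.35}]'

```text
schema error: expected keys dx, dy, dz, ax, ay, az, hand
```

Run:
```python
from h import *
snap('wrist','wrist1'); im,d,P,K=load('wrist1')
s=r.get_state();print(s['clock'],s['tool_pos'],s['q'],s['eef_rot'])
```

```text
0.2 [ 6.24632490e-01 -3.53220286e-05  2.28224982e-01] [ 0.03380682  0.68966707 -0.19452768  1.56590581  0.15730519  0.9024772
 -0.21508393] [ 7.07087758e-01  7.07125602e-01 -4.06988980e-04 -3.47212981e-04]
```

View pics/wrist1.png

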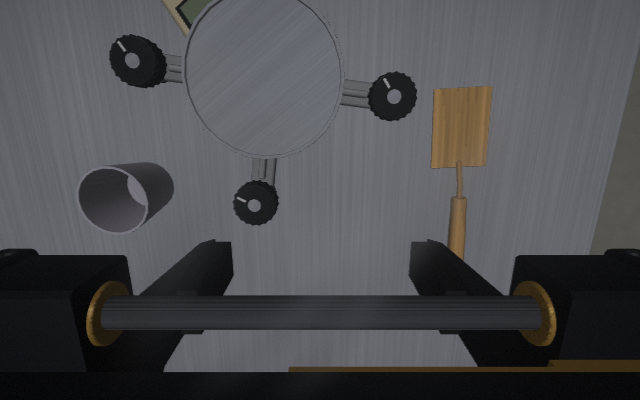

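Request:
servo_tool --deltas '[{"dx": 0.35, "dy": -0.25, "dz": -0.1, "ax": 0, "ay": 0, "az": 0, "hand": 88}, {"dx": 0.8, "dy": -0.6, "dz": -0.2, "ax": 0, "ay": 0, "az": 0, "hand": 88}, {"dx": 1.2, "dy": -0.85, "dz": -0.3, "ax": 0, "ay": 0, "az": 0, "hand": 88}, {"dx": 1.4, "dy": -1.0, "dz": -0.35, "ax": 0, "ay": 0, "az": 0, "hand": 88}, {"dx": 1.4, "dy": -1.0, "dz": -0.35, "ax": 0, "ay": 0, "az": 0, "hand": 88}, {"dx": 1.4, "dy": -1.0, "dz": -0.35, "ax": 0, "ay": 0, "az": 0, "hand": 88}]'

```text
clock: 0.95
tool_pos: [0.5656, 0.0825, 0.2495]
eef_rot: [0.708, 0.706, -0.0, 0.0]
contact_force: [0.4, -0.2, -0.4]
opening: 0.997
```

Run:
```python
from h import *
snap('wrist','wrist2'); im,d,P,K=load('wrist2')
s=r.get_state();print(s['clock'],s['tool_pos'],s['q'],s['eef_rot'])
```

```text
1.0 [0.56560478 0.08242789 0.24941364] [-0.11017211  0.5927087  -0.19328613  1.70599449  0.14381012  0.85687427
 -0.36779544] [ 7.07857919e-01  7.06354655e-01 -3.23672978e-04  4.04631077e-04]
```

View pics/wrist2.png

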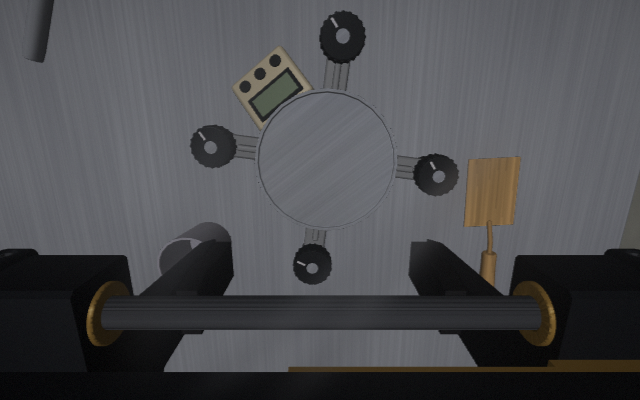

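All four knobs are in view: c (343,36), b (212,146), d (437,175) and a (312,264). The pointers on b, c and d are nearly parallel; the one on a differs. I'll measure them.

```bash
cat >> h.py <<'E'
def knobs(tag,guess,verbose=True):
    """guess: name->(x,y,ztop)"""
    im,d,P,K=load(tag); X=pts(d,P,K); g=im.astype(int).max(2); out={}
    v,u=np.mgrid[:400,:640]
    for n,(x0,y0,zt) in guess.items():
        r0=np.hypot(X[...,0]-x0,X[...,1]-y0)
        near=(d>0)&(r0<.035)&(X[...,2]>zt-.006)&(X[...,2]<zt+.006)
        zt=np.median(X[near&(r0<.016)][:,2])
        # cap-plane coordinates of every pixel
        O=P[:3,3]; D=np.stack([(u-K[2])/K[0],-(v-K[3])/K[1],-np.ones(u.shape)],-1)@P[:3,:3].T
        Q=O+D*((zt-O[2])/D[...,2])[...,None]
        # top points of rim -> circle centre
        tp=near&(abs(X[...,2]-zt)<.0025)
        (cx,cy),rad=cv2.minEnclosingCircle(X[tp][:,:2].astype(np.float32)*1000)
        # bright hub (grey disc) centre & pointer
        R=np.hypot(Q[...,0]-cx/1000,Q[...,1]-cy/1000)
        br=((g>85)&(R<.0195)).astype(np.uint8)
        nn,l,st,c=cv2.connectedComponentsWithStats(br)
        o=[]
        for i in range(1,nn):
            if st[i,4]>=6: 
                q=Q[l==i][:,:2]; o.append((st[i,4],q.mean(0)))
        o.sort(key=lambda t:-t[0])
        out[n]=(cx/1000,cy/1000,rad,zt,o)
        if verbose: print(tag,n,'circ',round(cx/1000,4),round(cy/1000,4),'r',round(rad,1),'z',round(float(zt),4),[(int(a),np.round(b,4).tolist()) for a,b in o])
    return out
E
python3 - <<'E'
from h import *
G=dict(a=(.555,-.021,.0645),b=(.4472,.119,.0595),c=(.586,.225,.0595),d=(.694,.086,.0595))
o=knobs('wrist2',G); knobs('wrist0',{k:G[k] for k in 'abd'})
im=load('wrist2')[0]
t=[cv2.resize(im[v-26:v+26,u-26:u+26,::-1],(300,300),interpolation=cv2.INTER_CUBIC) for u,v in [(312,264),(212,146),(343,36),(437,175)]]
cv2.imwrite('pics/k2.png',np.vstack([np.hstack(t[:2]),np.hstack(t[2:])]))
E
```

```text
wrist2 a circ 0.5539 -0.0202 r 22.9 z 0.064 [(89, [0.554, -0.0207]), (18, [0.5411, -0.0145])]
wrist2 b circ 0.4467 0.1189 r 23.0 z 0.0588 [(126, [0.4464, 0.1188]), (22, [0.4386, 0.131])]
wrist2 c circ 0.5857 0.226 r 23.0 z 0.0599 [(156, [0.5859, 0.2263]), (29, [0.5778, 0.2379])]
wrist2 d circ 0.693 0.0869 r 22.9 z 0.0588 [(112, [0.6934, 0.0866]), (21, [0.6857, 0.0991])]
wrist0 a circ 0.5539 -0.0205 r 23.0 z 0.0642 [(123, [0.5539, -0.0206]), (23, [0.5408, -0.0142])]
wrist0 b circ 0.4469 0.1186 r 23.3 z 0.059 [(170, [0.4463, 0.1189]), (30, [0.4387, 0.1309])]
wrist0 d circ 0.6931 0.0866 r 22.9 z 0.0589 [(156, [0.6934, 0.0867]), (30, [0.6857, 0.0991])]
```

View pics/k2.png

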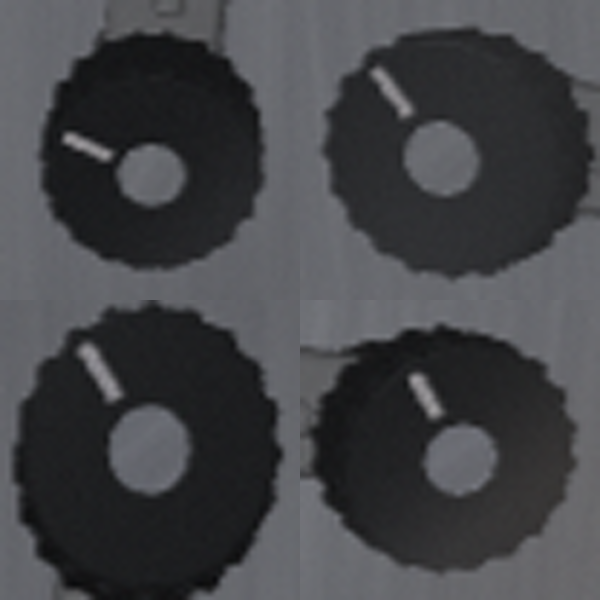

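Pointer angles (world, counterclockwise): a 154°, b 122.5°, c 125°, d 122°. With the tilt plane b+d−c, foot a stands about 6.3 mm high. That fits 33° + 360° = 393° clockwise (6.55 mm), with the scale leaning on b and d. I'll approach foot a in strokes of about 98°.

Request:
servo_tool --deltas '[{"dx": -0.3, "dy": -0.03, "dz": 0.2, "ax": 0, "ay": 0, "az": -1.4, "hand": 52}, {"dx": -0.7, "dy": -0.08, "dz": 0.6, "ax": 0, "ay": 0, "az": -3.0, "hand": 52}, {"dx": -1.1, "dy": -0.12, "dz": 1.0, "ax": 0, "ay": 0, "az": -4.6, "hand": 52}, {"dx": -1.5, "dy": -0.16, "dz": 1.4, "ax": 0, "ay": 0, "az": -6.2, "hand": 52}, {"dx": -1.7, "dy": -0.18, "dz": 1.8, "ax": 0, "ay": 0, "az": -7.6, "hand": 52}, {"dx": -1.74, "dy": -0.185, "dz": 2.0, "ax": 0, "ay": 0, "az": -8.2, "hand": 52}, {"dx": -1.74, "dy": -0.185, "dz": 2.0, "ax": 0, "ay": 0, "az": -8.2, "hand": 52}, {"dx": -1.74, "dy": -0.185, "dz": 2.0, "ax": 0, "ay": 0, "az": -8.2, "hand": 52}, {"dx": -1.74, "dy": -0.185, "dz": 2.0, "ax": 0, "ay": 0, "az": -8.2, "hand": 52}]'

```text
clock: 2.12
tool_pos: [0.5546, -0.0202, 0.1304]
eef_rot: [0.349, 0.937, 0.0, 0.001]
contact_force: [0.8, 0.8, -0.1]
opening: 0.587
```

Run:
```python
from h import *
s=r.get_state();print(s['clock'],s['tool_pos'],s['q'],s['eef_rot'],s['opening'])
snap('wrist','wrist3')
G=dict(a=(.554,-.021,.0642))
knobs('wrist3',G)
```

```text
2.125 [ 0.55455536 -0.02015685  0.13042812] [ 0.17758811  0.75713607 -0.37886273  1.86397171  0.46230661  0.60632296
  0.36597495] [3.48765406e-01 9.37209728e-01 2.90907030e-04 7.29450453e-04] 0.5871974347947365
wrist3 a circ 0.5539 -0.021 r 22.9 z 0.0642 [(262, [0.5541, -0.0209]), (52, [0.5413, -0.0145])]
```

View pics/wrist3.png

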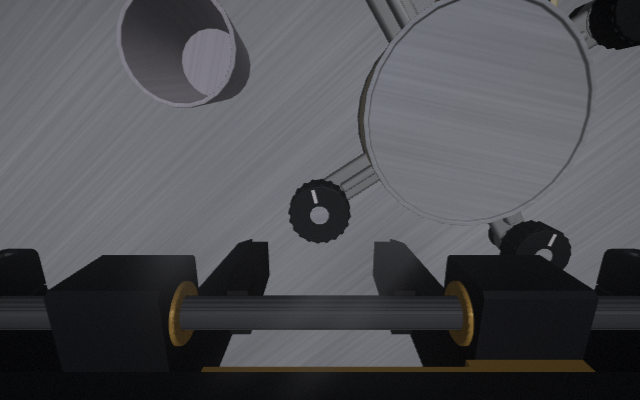

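The knob is at (320,215), centred between the fingers to within 1 mm. Descending now, then closing gently.

Request:
servo_tool --deltas '[{"dx": -0.01, "dy": -0.01, "dz": 0.2, "ax": 0, "ay": 0, "az": 0, "hand": 52}, {"dx": -0.01, "dy": -0.01, "dz": 0.45, "ax": 0, "ay": 0, "az": 0, "hand": 52}, {"dx": -0.01, "dy": -0.01, "dz": 0.7, "ax": 0, "ay": 0, "az": 0, "hand": 52}, {"dx": -0.01, "dy": -0.01, "dz": 0.9, "ax": 0, "ay": 0, "az": 0, "hand": 52}, {"dx": -0.01, "dy": -0.01, "dz": 0.98, "ax": 0, "ay": 0, "az": 0, "hand": 52}, {"dx": -0.01, "dy": -0.01, "dz": 0.98, "ax": 0, "ay": 0, "az": 0, "hand": 52}, {"dx": -0.01, "dy": -0.01, "dz": 0.98, "ax": 0, "ay": 0, "az": 0, "hand": 52}]'

```text
clock: 3.05
tool_pos: [0.5543, -0.0212, 0.0713]
eef_rot: [0.349, 0.937, 0.0, 0.0]
contact_force: [-0.5, -0.2, 0.4]
opening: 0.59
```

Request:
servo_tool --deltas '[{"dx": 0, "dy": 0, "dz": 0, "ax": 0, "ay": 0, "az": 0, "hand": 38}, {"dx": 0, "dy": 0, "dz": 0, "ax": 0, "ay": 0, "az": 0, "hand": 38}, {"dx": 0, "dy": 0, "dz": 0, "ax": 0, "ay": 0, "az": 0, "hand": 38}, {"dx": 0, "dy": 0, "dz": 0, "ax": 0, "ay": 0, "az": 0, "hand": 38}]' --newtons 10

```text
clock: 3.55
tool_pos: [0.554, -0.0212, 0.071]
eef_rot: [0.349, 0.937, 0.0, 0.0]
contact_force: [0.4, -0.5, -0.3]
opening: 0.43
```

Run:
```python
from h import *
s=r.get_state();print(s['clock'],s['tool_pos'],s['q'],s['contact_force'],s['moment'],s['opening'])
snap('wrist','wrist4')
```

```text
3.55 [ 0.55401374 -0.02123418  0.07100026] [ 0.13838259  0.84855982 -0.31118156  1.89527432  0.52279156  0.47816249
  0.31472459] [ 0.43796935 -0.50688197 -0.28167412] [ 0.05310142 -0.0633349   0.00525893] 0.4297641618467772
```

View pics/wrist4.png

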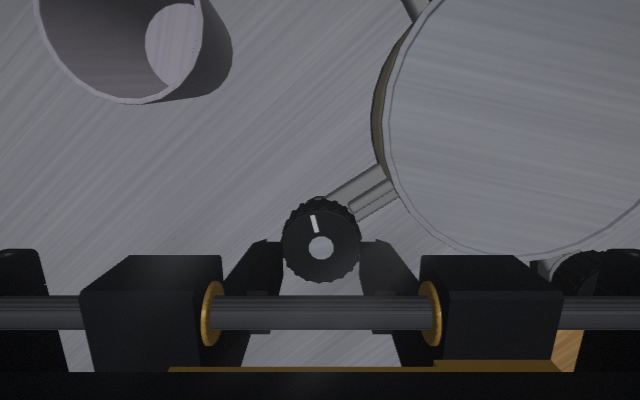

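The knob (320,247) sits between the pads, but the reading equals the commanded 38 mm. I'll close further to confirm contact.

Request:
servo_tool --deltas '[{"dx": 0, "dy": 0, "dz": 0, "ax": 0, "ay": 0, "az": 0, "hand": 30}, {"dx": 0, "dy": 0, "dz": 0, "ax": 0, "ay": 0, "az": 0, "hand": 30}, {"dx": 0, "dy": 0, "dz": 0, "ax": 0, "ay": 0, "az": 0, "hand": 30}]' --newtons 10

```text
clock: 3.98
tool_pos: [0.554, -0.0212, 0.0709]
eef_rot: [0.349, 0.937, 0.0, 0.0]
contact_force: [0.1, -0.2, 0.8]
opening: 0.342
```

Run:
```python
from h import *
s=r.get_state();print(s['clock'],s['tool_pos'],s['contact_force'],s['moment'],s['opening'])
```

```text
3.975 [ 0.55399097 -0.02121239  0.07093216] [ 0.07716217 -0.15561371  0.8316921 ] [ 0.07740643 -0.03248266  0.00809519] 0.3418796328241392
```

Run:
```python
from h import *
im,d,m=snap('wrist','wrist5'); im,d,P,K=load('wrist5'); X=pts(d,P,K)
knobs('wrist5',dict(a=(.554,-.021,.0642)))
for u,v in [(320,248),(300,250),(275,250),(268,245),(380,250),(365,250)]: print(u,v,np.round(X[v,u],4))
cv2.imwrite('pics/w5c.png',cv2.resize(im[180:360,200:440,::-1],(800,600)))
```

```text
wrist5 a circ 0.5539 -0.0209 r 23.1 z 0.0642 [(444, [0.5541, -0.021]), (93, [0.5414, -0.0146])]
320 248 [ 0.5537 -0.0212  0.0651]
300 250 [ 0.5481 -0.0309  0.0632]
275 250 [ 0.5326 -0.0302  0.0907]
268 245 [ 0.5295 -0.0324  0.087 ]
380 250 [0.562  0.0069 0.0952]
365 250 [0.5593 0.0012 0.0915]
```

View pics/w5c.png

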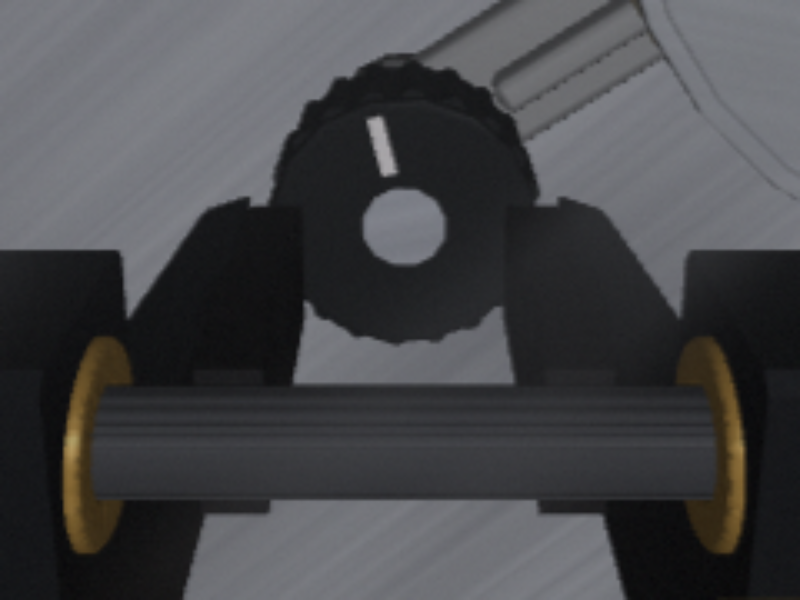

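Run:
```python
from h import *
for t in ['wrist5','wrist4','wrist3']:
    im,d,P,K=load(t); X=pts(d,P,K); T=np.linalg.inv(P)
    print(t,'cam',P[:3,3])
    s=.0 
    for v in (240,244,250,260,270,280):
        print(v,[(u,round(float(X[v,u,2]),3)) for u in range(230,412,10)])
```

```text
wrist5 cam [0.50086464 0.02487022 0.22688782]
240 [(230, -0.001), (240, -0.0), (250, -0.0), (260, 0.0), (270, 0.082), (280, 0.059), (290, 0.064), (300, 0.064), (310, 0.064), (320, 0.065), (330, 0.064), (340, 0.064), (350, 0.065), (360, 0.062), (370, 0.082), (380, -0.001), (390, 0.0), (400, -0.002), (410, 0.0)]
244 [(230, 0.0), (240, 0.0), (250, -0.001), (260, 0.086), (270, 0.088), (280, 0.084), (290, 0.064), (300, 0.064), (310, 0.065), (320, 0.065), (330, 0.065), (340, 0.064), (350, 0.064), (360, 0.083), (370, 0.087), (380, 0.087), (390, 0.001), (400, -0.002), (410, -0.001)]
250 [(230, 0.0), (240, -0.001), (250, -0.001), (260, 0.094), (270, 0.094), (280, 0.092), (290, 0.082), (300, 0.063), (310, 0.065), (320, 0.065), (330, 0.066), (340, 0.064), (350, 0.065), (360, 0.09), (370, 0.092), (380, 0.095), (390, -0.001), (400, -0.001), (410, 0.001)]
260 [(230, 0.154), (240, 0.001), (250, 0.105), (260, 0.104), (270, 0.101), (280, 0.101), (290, 0.082), (300, 0.064), (310, 0.063), (320, 0.064), (330, 0.064), (340, 0.064), (350, 0.064), (360, 0.102), (370, 0.101), (380, 0.105), (390, 0.104), (40
[... 3165 characters left out ...]
290, -0.001), (300, 0.0), (310, -0.001), (320, -0.001), (330, 0.0), (340, -0.0), (350, 0.001), (360, -0.0), (370, -0.0), (380, 0.158), (390, 0.161), (400, 0.162), (410, 0.165)]
270 [(230, 0.172), (240, 0.17), (250, 0.169), (260, 0.16), (270, 0.0), (280, -0.002), (290, -0.0), (300, -0.001), (310, 0.0), (320, 0.0), (330, 0.001), (340, -0.001), (350, -0.0), (360, 0.0), (370, -0.0), (380, 0.16), (390, 0.17), (400, 0.17), (410, 0.173)]
280 [(230, 0.178), (240, 0.178), (250, 0.177), (260, 0.161), (270, 0.001), (280, -0.001), (290, -0.0), (300, -0.0), (310, -0.0), (320, -0.001), (330, 0.001), (340, -0.0), (350, 0.001), (360, 0.0), (370, 0.001), (380, 0.16), (390, 0.173), (400, 0.177), (410, 0.178)]
```

Depth puts the fingertips at z≈0.08, about 36 mm higher than the tool description implies, and the fingers closed to 30 mm without touching anything. I'll check with the other cameras.

Run:
```python
from h import *
for n in ('side','scene'):
    snap(n,n+'5'); im,d,P,K=load(n+'5')
    c=P[:3,:3].T@(np.array([.554,-.021,.06])-P[:3,3]); u=int(K[2]+K[0]*c[0]/-c[2]); v=int(K[3]-K[1]*c[1]/-c[2]); print(u,v)
    cr=im[v-45:v+30,u-50:u+50,::-1]
    cv2.imwrite(f'pics/{n}5c.png',cv2.resize(cr,(800,600),interpolation=cv2.INTER_CUBIC))
    X=pts(d,P,K); 
    for vv in range(v-20,v+8,2): print(vv,[round(float(X[vv,uu,2])*1000) for uu in range(u-20,u+22,3)])
```

```text
326 201
181 [160, 160, 160, 168, 166, 165, 160, 158, 161, 156, 164, 164, 162, 156]
183 [3, -1, 0, 163, 160, 162, -4, -1, -2, -2, 158, 154, 153, -2]
185 [1, 0, 3, 153, 150, 150, -3, -1, 2, 126, 131, 0, 2, -4]
187 [3, -2, 1, -2, 125, 124, 0, 0, 4, 122, 123, 0, -1, 1]
189 [-3, -3, -3, -4, 118, 113, 1, -2, -3, 115, 116, 1, -1, -4]
191 [2, 3, -1, -1, 111, 112, -5, -1, 0, 108, 111, 2, 1, -1]
193 [1, -1, -5, -1, 101, 104, -3, -3, 1, 104, 102, -2, -1, 0]
195 [-2, -2, 2, 3, 0, 94, -2, -2, 1, 94, 92, -1, -3, -3]
197 [-3, 1, -1, 1, 0, 88, -3, -1, 3, 82, -1, -3, -4, -3]
199 [-1, -4, -2, -3, 1, 1, 64, 65, 65, 0, 3, -4, -2, 3]
201 [71, -1, -1, 1, -1, 64, 61, 66, 64, 57, -2, -1, -1, -3]
203 [67, 67, 70, -4, -3, 60, 60, 64, 63, 57, 2, 0, 0, 2]
205 [69, 69, 69, 69, -2, 52, 57, 60, 57, 51, 0, 2, -4, -4]
207 [69, 69, 65, 70, -1, 51, 53, 57, 55, 43, -2, -2, -1, 0]
322 211
191 [4, 2, 190, 195, 193, 192, 190, 187, 186, 183, 188, 183, 181, 182]
193 [188, 191, 188, 184, 185, 184, 183, 177, 179, 174, 172, 165, 166, 70]
195 [182, 180, 177, 170, 166, -3, 2, 1, -7, 127, 166, 168, 170, 162]
197 [-2, 2, 165, 165, 165, 162, 166, 163, 166, 161, 168, 171, 166, 161]
199 [164, 160, 167, 167, 170, 158, 162, 154, -5, 121, 165, 161, 162, 64]
201 [154, 1, 161, 165, 160, 128, -2, -3, -7, 124, 149, 155, 153, 67]
203 [-1, -2, 157, 153, 154, -3, 2, 1, -2, 120, 111, 66, 67, 60]
205 [-1, 5, 1, 2, 118, 103, -1, -3, 0, 102, 105, 52, 69, 68]
207 [-3, -4, 2, -1, 102, 100, 61, 63, 62, 91, 27, 44, 49, 69]
209 [2, -1, -3, 6, 90, 89, 61, 64, 61, 78, 21, 30, 41, 44]
211 [0, -2, -2, 4, 3, 64, 62, 67, 62, 61, 32, 28, 30, 38]
213 [-3, 0, -3, -2, 2, 57, 66, 64, 69, 60, 26, 27, 24, 35]
215 [2, -5, 2, 2, -8, 61, 57, 67, 70, 55, 30, 19, -6, 17]
217 [-3, 1, 1, -3, -3, 51, 63, 72, 60, 28, 25, 1, -1, 2]
```

View pics/side5c.png

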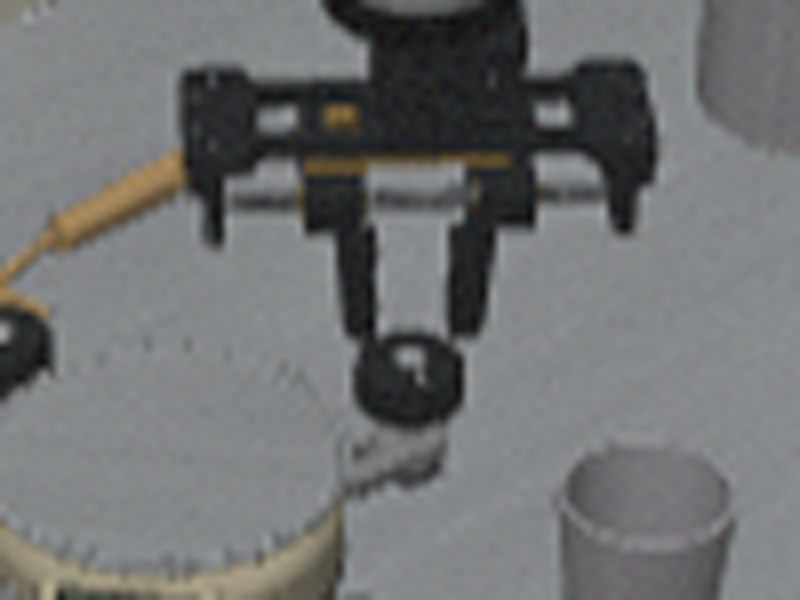

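View pics/scene5c.png

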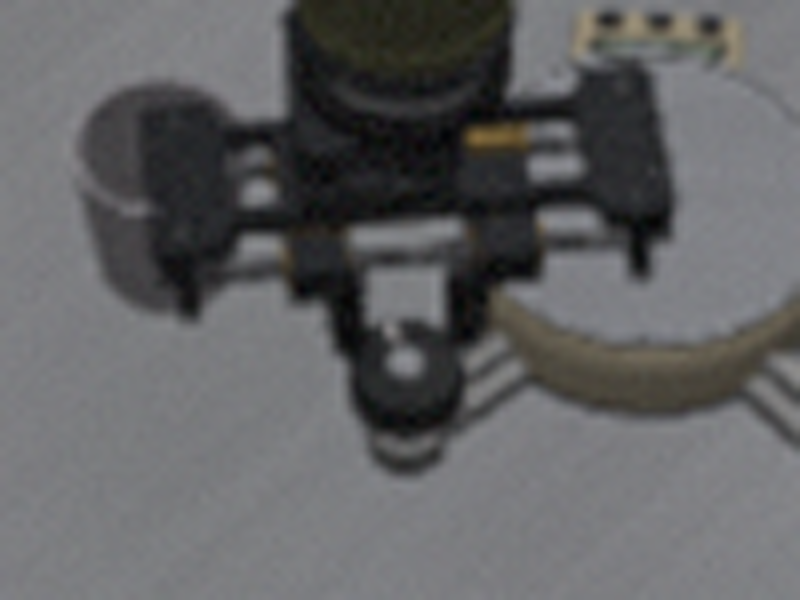

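All three views agree: the fingertips are actually about 11 mm above the reported TCP (z≈0.082), just clear of the knob. Nothing has been touched. I'll measure the finger geometry in the reported tool frame.

Run:
```python
from h import *
from scipy.spatial.transform import Rotation as R
s=r.get_state(); T=R.from_quat(s['eef_rot']).as_matrix(); t=s['tool_pos']
im,d,P,K=load('wrist5'); X=(pts(d,P,K)-t)@T
for v in (239,241,243,246,250,255,260,265,270):
    print(v,[(u,np.round(X[v,u]*1000).astype(int).tolist()) for u in (268,275,282,288,358,366,374)])
for n in ('side5','scene5'):
    im,d,P,K=load(n); W=pts(d,P,K); X=(W-t)@T
    m=(d>0)&(W[...,2]>.075)&(W[...,2]<.12)&(im.max(2)<60)&(np.hypot(*(W-t)[...,:2].transpose(2,0,1))<.06)
    q=X[m]*1000
    for sg in (-1,1):
        f=q[np.sign(q[:,1])==sg]; print(n,sg,len(f),np.round(np.percentile(f,[2,50,98],axis=0)).tolist())
```

```text
239 [(268, [-21, -40, 71]), (275, [-20, -34, 70]), (282, [4, -21, 9]), (288, [5, -18, 7]), (358, [5, 21, 7]), (366, [-21, 35, 71]), (374, [-21, 41, 71])]
241 [(268, [12, -25, -13]), (275, [-22, -34, 71]), (282, [4, -21, 7]), (288, [4, -18, 7]), (358, [4, 21, 7]), (366, [-23, 35, 71]), (374, [12, 26, -12])]
243 [(268, [12, -25, -15]), (275, [11, -22, -12]), (282, [11, -18, -12]), (288, [11, -16, -12]), (358, [10, 18, -11]), (366, [10, 22, -12]), (374, [12, 25, -16])]
246 [(268, [12, -24, -19]), (275, [11, -21, -16]), (282, [10, -18, -15]), (288, [10, -15, -15]), (358, [11, 18, -16]), (366, [10, 22, -15]), (374, [12, 25, -20])]
250 [(268, [12, -23, -23]), (275, [10, -21, -20]), (282, [10, -18, -19]), (288, [10, -15, -19]), (358, [10, 17, -20]), (366, [10, 21, -19]), (374, [12, 24, -24])]
255 [(268, [12, -22, -29]), (275, [10, -20, -25]), (282, [10, -17, -25]), (288, [7, -15, -19]), (358, [10, 17, -26]), (366, [11, 20, -26]), (374, [12, 23, -29])]
260 [(268, [10, -22, -30]), (275, [10, -19, -30]), (282, [10, -16, -30]), (288, [6, -15, -21]), (358, [10, 16, -30]), (366, [10, 20, -30]), (374, [11, 23, -31])]
265 [(268, [11, -21, -35]), (275, [10, -19, -35]), (282, [10, -16, -34]), (288, [3, -15, -21]), (358, [9, 16, -33]), (366, [10, 19, -35]), (374, [10, 22, -34])]
270 [(268, [10, -21, -39]), (275, [10, -18, -39]), (282, [8, -16, -34]), (288, [1, -15, -22]), (358, [7, 16, -32]), (366, [10, 18, -40]), (374, [11, 21, -40])]
side5 -1 43 [[0.0, -28.0, -48.0], [11.0, -22.0, -32.0], [15.0, -15.0, -13.0]]
side5 1 39 [[4.0, 17.0, -48.0], [11.0, 21.0, -33.0], [15.0, 31.0, -12.0]]
scene5 -1 29 [[-16.0, -30.0, -48.0], [-11.0, -24.0, -31.0], [-4.0, -18.0, -9.0]]
scene5 1 36 [[-14.0, 13.0, -47.0], [-10.0, 20.0, -30.0], [-4.0, 27.0, -9.0]]
```

The fingers are centred in x and y, but their tips lie 11 mm behind the reported TCP, so I'll use tip z = TCP z + 11 mm. Open, then descend 35.5 mm more.

Request:
servo_tool --deltas '[{"dx": 0, "dy": 0, "dz": 0, "ax": 0, "ay": 0, "az": 0, "hand": 52}, {"dx": 0, "dy": 0, "dz": 0, "ax": 0, "ay": 0, "az": 0, "hand": 52}, {"dx": 0, "dy": 0, "dz": 0, "ax": 0, "ay": 0, "az": 0, "hand": 52}, {"dx": 0, "dy": 0, "dz": 0, "ax": 0, "ay": 0, "az": 0, "hand": 52}, {"dx": 0, "dy": 0, "dz": 0.1, "ax": 0, "ay": 0, "az": 0, "hand": 52}, {"dx": 0, "dy": 0, "dz": 0.25, "ax": 0, "ay": 0, "az": 0, "hand": 52}, {"dx": 0, "dy": 0, "dz": 0.35, "ax": 0, "ay": 0, "az": 0, "hand": 52}, {"dx": 0, "dy": 0, "dz": 0.35, "ax": 0, "ay": 0, "az": 0, "hand": 52}]'

```text
clock: 5.12
tool_pos: [0.5535, -0.0212, 0.0492]
eef_rot: [0.348, 0.937, -0.0, -0.001]
contact_force: [0.4, 0.3, 0.6]
opening: 0.586
```

Request:
servo_tool --deltas '[{"dx": 0, "dy": 0, "dz": 0.08, "ax": 0, "ay": 0, "az": 0, "hand": 52}, {"dx": 0, "dy": 0, "dz": 0.16, "ax": 0, "ay": 0, "az": 0, "hand": 52}, {"dx": 0, "dy": 0, "dz": 0.24, "ax": 0, "ay": 0, "az": 0, "hand": 52}, {"dx": 0, "dy": 0, "dz": 0.24, "ax": 0, "ay": 0, "az": 0, "hand": 52}]'

```text
clock: 5.62
tool_pos: [0.5537, -0.0212, 0.0351]
eef_rot: [0.349, 0.937, -0.0, -0.0]
contact_force: [0.3, 0.4, 0.9]
opening: 0.595
```

Run:
```python
from h import *
s=r.get_state();print(s['clock'],s['tool_pos'],s['q'],s['contact_force'],s['moment'],s['opening'])
snap('wrist','wrist6'); knobs('wrist6',dict(a=(.554,-.021,.0642)))
```

```text
5.625 [ 0.55371286 -0.0212345   0.03512441] [ 0.11110224  0.90698946 -0.26522689  1.90513937  0.55486452  0.4028223
  0.28572179] [0.314287   0.40671302 0.87430468] [ 0.03995365 -0.08357484  0.04746094] 0.5950735102854612
wrist6 a circ 0.5461 -0.0144 r 33.4 z 0.0642 [(686, [0.5541, -0.021]), (138, [0.5413, -0.0146]), (63, [0.5275, -0.0161]), (24, [0.5353, 0.0012]), (19, [0.5409, 0.004]), (12, [0.5467, 0.0047])]
```

View pics/wrist6.png

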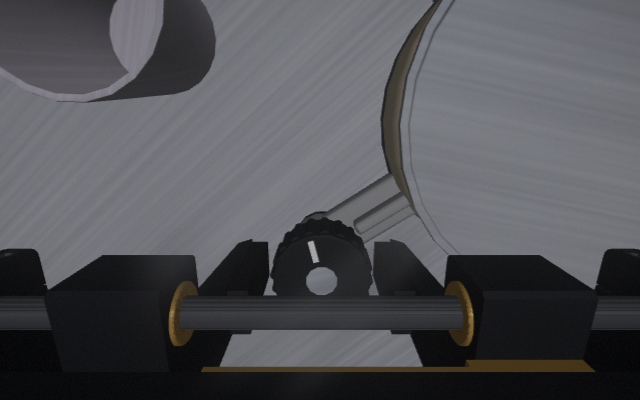

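The fingers now straddle the knob (320,280). Closing.

Request:
servo_tool --deltas '[{"dx": 0, "dy": 0, "dz": 0, "ax": 0, "ay": 0, "az": 0, "hand": 36}, {"dx": 0, "dy": 0, "dz": 0, "ax": 0, "ay": 0, "az": 0, "hand": 36}, {"dx": 0, "dy": 0, "dz": 0, "ax": 0, "ay": 0, "az": 0, "hand": 36}, {"dx": 0, "dy": 0, "dz": 0, "ax": 0, "ay": 0, "az": 0, "hand": 36}]' --newtons 12

```text
clock: 6.18
tool_pos: [0.5542, -0.0211, 0.0356]
eef_rot: [0.349, 0.937, 0.0, 0.0]
contact_force: [-0.1, -0.3, 0.2]
opening: 0.499
```

Opening reads 44 mm, so the knob is held. First stroke: +96°, following down 1.6 mm.

Request:
servo_tool --deltas '[{"dx": 0, "dy": 0, "dz": 0.002, "ax": 0, "ay": 0, "az": 1.2, "hand": 36}, {"dx": 0, "dy": 0, "dz": 0.005, "ax": 0, "ay": 0, "az": 2.9, "hand": 36}, {"dx": 0, "dy": 0, "dz": 0.008, "ax": 0, "ay": 0, "az": 4.6, "hand": 36}, {"dx": 0, "dy": 0, "dz": 0.0105, "ax": 0, "ay": 0, "az": 6.3, "hand": 36}, {"dx": 0, "dy": 0, "dz": 0.0135, "ax": 0, "ay": 0, "az": 8.0, "hand": 36}, {"dx": 0, "dy": 0, "dz": 0.016, "ax": 0, "ay": 0, "az": 9.7, "hand": 36}, {"dx": 0, "dy": 0, "dz": 0.019, "ax": 0, "ay": 0, "az": 11.4, "hand": 36}, {"dx": 0, "dy": 0, "dz": 0.022, "ax": 0, "ay": 0, "az": 13.1, "hand": 36}, {"dx": 0, "dy": 0, "dz": 0.0245, "ax": 0, "ay": 0, "az": 14.7, "hand": 36}, {"dx": 0, "dy": 0, "dz": 0.0265, "ax": 0, "ay": 0, "az": 16, "hand": 36}]'

```text
clock: 7.42
tool_pos: [0.5559, -0.021, 0.0343]
eef_rot: [0.931, 0.366, 0.002, 0.001]
contact_force: [3.6, 0.4, -0.3]
opening: 0.495
```

Request:
servo_tool --deltas '[{"dx": 0, "dy": 0, "dz": 0, "ax": 0, "ay": 0, "az": 0, "hand": 36}, {"dx": 0, "dy": 0, "dz": 0, "ax": 0, "ay": 0, "az": 0, "hand": 36}]'

```text
clock: 7.68
tool_pos: [0.5558, -0.021, 0.0343]
eef_rot: [0.929, 0.369, 0.002, 0.001]
contact_force: [4.4, 0.3, -1.2]
opening: 0.49
```

Run:
```python
from h import *
s=r.get_state();print(s['clock'],s['tool_pos'],s['q'],s['eef_rot'],s['contact_force'],s['moment'],s['opening'])
snap('wrist','wrist7'); knobs('wrist7',dict(a=(.554,-.021,.0625)))
```

```text
7.675 [ 0.55579872 -0.02097228  0.03428667] [-0.08312841  0.90409462  0.06490106  1.91358843 -0.16062412  0.32525625
 -0.70526376] [9.29340623e-01 3.69219183e-01 1.71150316e-03 5.22052328e-04] [ 4.43757063  0.28292902 -1.22553402] [ 0.31008902 -0.7793632   0.03236286] 0.4898508181884205
wrist7 a circ 0.5627 -0.013 r 32.8 z 0.063 [(664, [0.5538, -0.0208]), (185, [0.5678, 0.0038]), (156, [0.5807, -0.0136]), (134, [0.5617, -0.0088])]
```

View pics/wrist7.png

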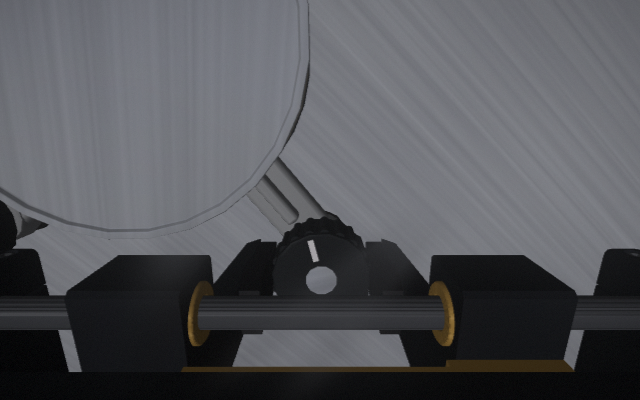

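Pointer a is now at 56.6° (turned about 97°) and the hub hasn't moved. Release and check where the tool settles.

Request:
servo_tool --deltas '[{"dx": 0, "dy": 0, "dz": 0, "ax": 0, "ay": 0, "az": 0, "hand": 52}, {"dx": 0, "dy": 0, "dz": 0, "ax": 0, "ay": 0, "az": 0, "hand": 52}, {"dx": 0, "dy": 0, "dz": 0, "ax": 0, "ay": 0, "az": 0, "hand": 52}]'

```text
clock: 8.1
tool_pos: [0.553, -0.0213, 0.0338]
eef_rot: [0.93, 0.368, -0.001, -0.0]
contact_force: [-0.8, 0.2, 1.1]
opening: 0.592
```

Request:
servo_tool --deltas '[{"dx": 0, "dy": 0, "dz": 0, "ax": 0, "ay": 0, "az": -1.5, "hand": 52}, {"dx": 0, "dy": 0, "dz": 0, "ax": 0, "ay": 0, "az": -3.2, "hand": 52}, {"dx": 0, "dy": 0, "dz": 0, "ax": 0, "ay": 0, "az": -4.9, "hand": 52}, {"dx": 0, "dy": 0, "dz": 0, "ax": 0, "ay": 0, "az": -6.6, "hand": 52}, {"dx": 0, "dy": 0, "dz": 0, "ax": 0, "ay": 0, "az": -8.3, "hand": 52}, {"dx": 0, "dy": 0, "dz": 0, "ax": 0, "ay": 0, "az": -10, "hand": 52}, {"dx": 0, "dy": 0, "dz": 0, "ax": 0, "ay": 0, "az": -11.7, "hand": 52}, {"dx": 0, "dy": 0, "dz": 0, "ax": 0, "ay": 0, "az": -13.4, "hand": 52}, {"dx": 0, "dy": 0, "dz": 0, "ax": 0, "ay": 0, "az": -15, "hand": 52}, {"dx": 0, "dy": 0, "dz": 0, "ax": 0, "ay": 0, "az": -16, "hand": 52}]'

```text
clock: 9.35
tool_pos: [0.5534, -0.0216, 0.0338]
eef_rot: [0.347, 0.938, -0.0, -0.0]
contact_force: [0.6, -0.4, 0.5]
opening: 0.589
```

Request:
servo_tool --deltas '[{"dx": 0, "dy": 0, "dz": 0, "ax": 0, "ay": 0, "az": 0, "hand": 50}, {"dx": 0, "dy": 0, "dz": 0, "ax": 0, "ay": 0, "az": 0, "hand": 36}, {"dx": 0, "dy": 0, "dz": 0, "ax": 0, "ay": 0, "az": 0, "hand": 36}, {"dx": 0, "dy": 0, "dz": 0, "ax": 0, "ay": 0, "az": 0, "hand": 36}, {"dx": 0, "dy": 0, "dz": 0, "ax": 0, "ay": 0, "az": 0, "hand": 36}]'

```text
clock: 9.98
tool_pos: [0.554, -0.0211, 0.0339]
eef_rot: [0.349, 0.937, 0.0, 0.0]
contact_force: [1.5, 1.7, -1.0]
opening: 0.496
```

Request:
servo_tool --deltas '[{"dx": -0.002, "dy": 0.002, "dz": 0.002, "ax": 0, "ay": 0, "az": 1.2, "hand": 36}, {"dx": -0.004, "dy": 0.004, "dz": 0.005, "ax": 0, "ay": 0, "az": 2.9, "hand": 36}, {"dx": -0.007, "dy": 0.006, "dz": 0.008, "ax": 0, "ay": 0, "az": 4.6, "hand": 36}, {"dx": -0.01, "dy": 0.009, "dz": 0.0105, "ax": 0, "ay": 0, "az": 6.3, "hand": 36}, {"dx": -0.014, "dy": 0.012, "dz": 0.0135, "ax": 0, "ay": 0, "az": 8.0, "hand": 36}, {"dx": -0.018, "dy": 0.016, "dz": 0.016, "ax": 0, "ay": 0, "az": 9.7, "hand": 36}, {"dx": -0.022, "dy": 0.02, "dz": 0.019, "ax": 0, "ay": 0, "az": 11.4, "hand": 36}, {"dx": -0.026, "dy": 0.023, "dz": 0.022, "ax": 0, "ay": 0, "az": 13.1, "hand": 36}, {"dx": -0.029, "dy": 0.025, "dz": 0.0245, "ax": 0, "ay": 0, "az": 14.7, "hand": 36}, {"dx": -0.03, "dy": 0.026, "dz": 0.0265, "ax": 0, "ay": 0, "az": 16, "hand": 36}]'

```text
clock: 11.22
tool_pos: [0.5562, -0.0209, 0.0324]
eef_rot: [0.931, 0.366, -0.0, -0.0]
contact_force: [0.6, 0.6, 0.4]
opening: 0.499
```

Request:
servo_tool --deltas '[{"dx": 0, "dy": 0, "dz": 0, "ax": 0, "ay": 0, "az": 0, "hand": 36}, {"dx": 0, "dy": 0, "dz": 0, "ax": 0, "ay": 0, "az": 0, "hand": 36}]'

```text
clock: 11.48
tool_pos: [0.5562, -0.0209, 0.0324]
eef_rot: [0.929, 0.369, -0.0, -0.0]
contact_force: [-0.0, 1.0, 0.5]
opening: 0.495
```

Run:
```python
from h import *
s=r.get_state();print(s['clock'],s['tool_pos'],s['q'],s['eef_rot'],s['contact_force'],s['moment'],s['opening'])
snap('wrist','wrist8'); knobs('wrist8',dict(a=(.554,-.021,.061)))
```

```text
11.475 [ 0.55616547 -0.0209298   0.03238272] [-0.08138871  0.90835829  0.06225863  1.90859062 -0.1535813   0.32957284
 -0.71209455] [ 9.29346543e-01  3.69208501e-01 -1.04807276e-04 -2.75461635e-04] [-0.03864491  0.96184334  0.52654791] [ 0.38380217  0.306823   -0.07870826] 0.49462473478723573
wrist8 a circ 0.5629 -0.0126 r 32.7 z 0.0612 [(665, [0.554, -0.0209]), (207, [0.5675, 0.0041]), (142, [0.581, -0.0134]), (96, [0.5645, -0.0292])]
```

View pics/wrist8.png

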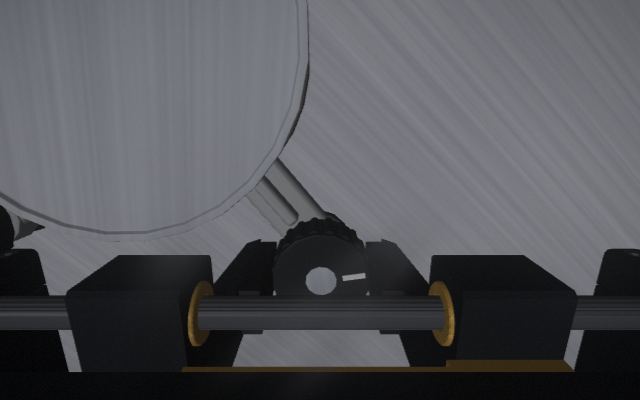

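192° turned so far, the top fell 3.0 mm, and lateral force is about zero. Third stroke.

Request:
servo_tool --deltas '[{"dx": 0, "dy": 0, "dz": 0, "ax": 0, "ay": 0, "az": 0, "hand": 52}, {"dx": 0, "dy": 0, "dz": 0, "ax": 0, "ay": 0, "az": 0, "hand": 52}, {"dx": 0, "dy": 0, "dz": 0, "ax": 0, "ay": 0, "az": 0, "hand": 52}]'

```text
clock: 11.9
tool_pos: [0.5564, -0.0214, 0.0324]
eef_rot: [0.93, 0.368, 0.0, 0.0]
contact_force: [0.2, 0.3, -0.8]
opening: 0.587
```

Request:
servo_tool --deltas '[{"dx": -0.003, "dy": -0.003, "dz": 0, "ax": 0, "ay": 0, "az": -1.5, "hand": 52}, {"dx": -0.006, "dy": -0.005, "dz": 0, "ax": 0, "ay": 0, "az": -3.2, "hand": 52}, {"dx": -0.01, "dy": -0.008, "dz": 0, "ax": 0, "ay": 0, "az": -4.9, "hand": 52}, {"dx": -0.013, "dy": -0.011, "dz": 0, "ax": 0, "ay": 0, "az": -6.6, "hand": 52}, {"dx": -0.017, "dy": -0.014, "dz": 0, "ax": 0, "ay": 0, "az": -8.3, "hand": 52}, {"dx": -0.02, "dy": -0.018, "dz": 0, "ax": 0, "ay": 0, "az": -10, "hand": 52}, {"dx": -0.023, "dy": -0.021, "dz": 0, "ax": 0, "ay": 0, "az": -11.7, "hand": 52}, {"dx": -0.026, "dy": -0.024, "dz": 0, "ax": 0, "ay": 0, "az": -13.4, "hand": 52}, {"dx": -0.028, "dy": -0.026, "dz": 0, "ax": 0, "ay": 0, "az": -15, "hand": 52}, {"dx": -0.029, "dy": -0.027, "dz": 0, "ax": 0, "ay": 0, "az": -16, "hand": 52}]'

```text
clock: 13.15
tool_pos: [0.554, -0.0215, 0.0323]
eef_rot: [0.347, 0.938, -0.0, 0.0]
contact_force: [-0.8, 0.4, -0.8]
opening: 0.589
```

Request:
servo_tool --deltas '[{"dx": 0, "dy": 0, "dz": 0, "ax": 0, "ay": 0, "az": 0, "hand": 50}, {"dx": 0, "dy": 0, "dz": 0, "ax": 0, "ay": 0, "az": 0, "hand": 36}, {"dx": 0, "dy": 0, "dz": 0, "ax": 0, "ay": 0, "az": 0, "hand": 36}, {"dx": 0, "dy": 0, "dz": 0, "ax": 0, "ay": 0, "az": 0, "hand": 36}, {"dx": 0, "dy": 0, "dz": 0, "ax": 0, "ay": 0, "az": 0, "hand": 36}]'

```text
clock: 13.78
tool_pos: [0.5542, -0.0211, 0.0324]
eef_rot: [0.349, 0.937, 0.0, 0.0]
contact_force: [0.7, -0.3, -0.6]
opening: 0.493
```

Request:
servo_tool --deltas '[{"dx": -0.002, "dy": 0.002, "dz": 0.002, "ax": 0, "ay": 0, "az": 1.2, "hand": 36}, {"dx": -0.004, "dy": 0.004, "dz": 0.005, "ax": 0, "ay": 0, "az": 2.9, "hand": 36}, {"dx": -0.007, "dy": 0.006, "dz": 0.008, "ax": 0, "ay": 0, "az": 4.6, "hand": 36}, {"dx": -0.01, "dy": 0.009, "dz": 0.0105, "ax": 0, "ay": 0, "az": 6.3, "hand": 36}, {"dx": -0.014, "dy": 0.012, "dz": 0.0135, "ax": 0, "ay": 0, "az": 8.0, "hand": 36}, {"dx": -0.018, "dy": 0.016, "dz": 0.016, "ax": 0, "ay": 0, "az": 9.7, "hand": 36}, {"dx": -0.022, "dy": 0.02, "dz": 0.019, "ax": 0, "ay": 0, "az": 11.4, "hand": 36}, {"dx": -0.026, "dy": 0.023, "dz": 0.022, "ax": 0, "ay": 0, "az": 13.1, "hand": 36}, {"dx": -0.029, "dy": 0.025, "dz": 0.0245, "ax": 0, "ay": 0, "az": 14.7, "hand": 36}, {"dx": -0.03, "dy": 0.026, "dz": 0.0265, "ax": 0, "ay": 0, "az": 16, "hand": 36}]'

```text
clock: 15.02
tool_pos: [0.556, -0.021, 0.031]
eef_rot: [0.931, 0.366, -0.0, -0.0]
contact_force: [-0.1, 0.1, 3.2]
opening: 0.496
```

Request:
servo_tool --deltas '[{"dx": 0, "dy": 0, "dz": 0, "ax": 0, "ay": 0, "az": 0, "hand": 36}, {"dx": 0, "dy": 0, "dz": 0, "ax": 0, "ay": 0, "az": 0, "hand": 36}]'

```text
clock: 15.28
tool_pos: [0.5561, -0.021, 0.0309]
eef_rot: [0.929, 0.369, -0.0, -0.0]
contact_force: [-1.4, 0.3, 3.0]
opening: 0.492
```

Run:
```python
from h import *
s=r.get_state();print(s['clock'],s['tool_pos'],s['q'],s['eef_rot'],s['contact_force'],s['moment'],s['opening'])
snap('wrist','wrist9'); knobs('wrist9',dict(a=(.554,-.021,.0595)))
```

```text
15.275 [ 0.55605275 -0.02099299  0.03089305] [-0.0795336   0.91080061  0.05919098  1.90883401 -0.14737003  0.32665247
 -0.71807546] [ 9.29362039e-01  3.69169458e-01 -1.95218162e-04 -2.70933443e-04] [-1.35293294  0.26084273  3.04016741] [ 0.29416778  0.44407075 -0.0184481 ] 0.4920093316446449
wrist9 a circ 0.5627 -0.0129 r 32.8 z 0.0598 [(667, [0.554, -0.0208]), (116, [0.5809, -0.0141]), (108, [0.5712, 0.0032]), (59, [0.5597, 0.0055])]
```

View pics/wrist9.png

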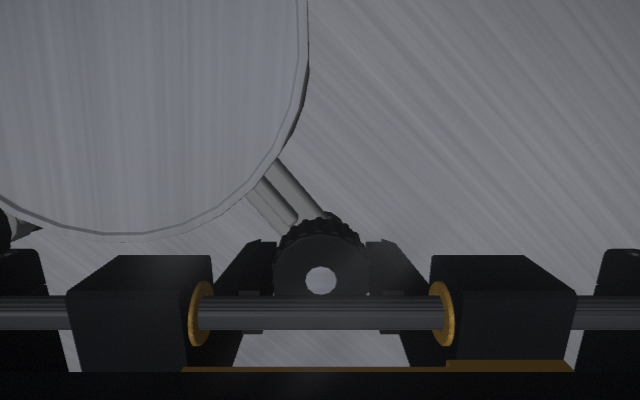

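An upward force of +3 N shows the sole touching after about 289°, because that corner leans down. Last stroke: about 104° more, to bring pointer a to about 121° in line with b, c and d. I'll lower only slightly, since the knob should no longer drop much.

Request:
servo_tool --deltas '[{"dx": 0, "dy": 0, "dz": 0, "ax": 0, "ay": 0, "az": 0, "hand": 52}, {"dx": 0, "dy": 0, "dz": 0, "ax": 0, "ay": 0, "az": 0, "hand": 52}, {"dx": 0, "dy": 0, "dz": 0, "ax": 0, "ay": 0, "az": 0, "hand": 52}]'

```text
clock: 15.7
tool_pos: [0.5564, -0.0213, 0.0306]
eef_rot: [0.93, 0.368, 0.0, 0.0]
contact_force: [-0.6, -0.1, 0.7]
opening: 0.588
```

Request:
servo_tool --deltas '[{"dx": -0.003, "dy": -0.003, "dz": 0, "ax": 0, "ay": 0, "az": -1.5, "hand": 52}, {"dx": -0.006, "dy": -0.005, "dz": 0, "ax": 0, "ay": 0, "az": -3.2, "hand": 52}, {"dx": -0.01, "dy": -0.008, "dz": 0, "ax": 0, "ay": 0, "az": -4.9, "hand": 52}, {"dx": -0.013, "dy": -0.011, "dz": 0, "ax": 0, "ay": 0, "az": -6.6, "hand": 52}, {"dx": -0.017, "dy": -0.014, "dz": 0, "ax": 0, "ay": 0, "az": -8.3, "hand": 52}, {"dx": -0.02, "dy": -0.018, "dz": 0, "ax": 0, "ay": 0, "az": -10, "hand": 52}, {"dx": -0.023, "dy": -0.021, "dz": 0, "ax": 0, "ay": 0, "az": -11.7, "hand": 52}, {"dx": -0.026, "dy": -0.024, "dz": 0, "ax": 0, "ay": 0, "az": -13.4, "hand": 52}, {"dx": -0.028, "dy": -0.026, "dz": 0, "ax": 0, "ay": 0, "az": -15, "hand": 52}, {"dx": -0.029, "dy": -0.027, "dz": 0, "ax": 0, "ay": 0, "az": -16, "hand": 52}]'

```text
clock: 16.95
tool_pos: [0.554, -0.0215, 0.0307]
eef_rot: [0.347, 0.938, -0.0, 0.0]
contact_force: [0.1, -0.1, 0.2]
opening: 0.587
```

Request:
servo_tool --deltas '[{"dx": 0, "dy": 0, "dz": 0, "ax": 0, "ay": 0, "az": 0, "hand": 50}, {"dx": 0, "dy": 0, "dz": 0, "ax": 0, "ay": 0, "az": 0, "hand": 36}, {"dx": 0, "dy": 0, "dz": 0, "ax": 0, "ay": 0, "az": 0, "hand": 36}, {"dx": 0, "dy": 0, "dz": 0, "ax": 0, "ay": 0, "az": 0, "hand": 36}, {"dx": 0, "dy": 0, "dz": 0, "ax": 0, "ay": 0, "az": 0, "hand": 36}]'

```text
clock: 17.58
tool_pos: [0.5542, -0.0211, 0.0308]
eef_rot: [0.349, 0.937, 0.0, 0.0]
contact_force: [0.6, 1.0, -1.6]
opening: 0.495
```

Request:
servo_tool --deltas '[{"dx": -0.002, "dy": 0.002, "dz": 0.001, "ax": 0, "ay": 0, "az": 1.2, "hand": 36}, {"dx": -0.004, "dy": 0.004, "dz": 0.001, "ax": 0, "ay": 0, "az": 2.9, "hand": 36}, {"dx": -0.007, "dy": 0.006, "dz": 0.002, "ax": 0, "ay": 0, "az": 4.6, "hand": 36}, {"dx": -0.01, "dy": 0.009, "dz": 0.003, "ax": 0, "ay": 0, "az": 6.3, "hand": 36}, {"dx": -0.014, "dy": 0.012, "dz": 0.003, "ax": 0, "ay": 0, "az": 8.0, "hand": 36}, {"dx": -0.018, "dy": 0.016, "dz": 0.004, "ax": 0, "ay": 0, "az": 9.7, "hand": 36}, {"dx": -0.022, "dy": 0.02, "dz": 0.005, "ax": 0, "ay": 0, "az": 11.4, "hand": 36}, {"dx": -0.026, "dy": 0.023, "dz": 0.005, "ax": 0, "ay": 0, "az": 13.1, "hand": 36}, {"dx": -0.029, "dy": 0.025, "dz": 0.006, "ax": 0, "ay": 0, "az": 14.7, "hand": 36}, {"dx": -0.03, "dy": 0.026, "dz": 0.006, "ax": 0, "ay": 0, "az": 16, "hand": 36}]'

```text
clock: 18.82
tool_pos: [0.556, -0.0207, 0.0304]
eef_rot: [0.931, 0.366, -0.0, -0.0]
contact_force: [-0.7, 0.5, -1.0]
opening: 0.495
```

Request:
servo_tool --deltas '[{"dx": 0, "dy": 0, "dz": 0, "ax": 0, "ay": 0, "az": 0.7, "hand": 36}, {"dx": 0, "dy": 0, "dz": 0, "ax": 0, "ay": 0, "az": 1.3, "hand": 36}, {"dx": 0, "dy": 0, "dz": 0, "ax": 0, "ay": 0, "az": 1.3, "hand": 36}, {"dx": 0, "dy": 0, "dz": 0, "ax": 0, "ay": 0, "az": 1.3, "hand": 36}]'

```text
clock: 19.32
tool_pos: [0.5561, -0.0209, 0.0304]
eef_rot: [0.953, 0.304, -0.0, -0.0]
contact_force: [-0.4, 0.4, -0.3]
opening: 0.497
```

Run:
```python
from h import *
s=r.get_state();print(s['clock'],s['tool_pos'],s['q'],s['eef_rot'],s['contact_force'],s['moment'],s['opening'])
snap('wrist','wrist10'); knobs('wrist10',dict(a=(.554,-.021,.0595)))
```

```text
19.325 [ 0.55614747 -0.02085045  0.03036948] [-0.09241044  0.91319058  0.08105768  1.90939569 -0.2025465   0.32725806
 -0.80288305] [ 9.52544125e-01  3.04400331e-01 -1.27751486e-04 -3.36299343e-04] [-0.40199004  0.44281945 -0.31273055] [ 0.48190093  0.25272387 -0.02369521] 0.4969462045762298
wrist10 a circ 0.5638 -0.014 r 32.8 z 0.0595 [(676, [0.5541, -0.0204]), (137, [0.5816, -0.0173]), (86, [0.5731, 0.0019]), (81, [0.5473, -0.0098]), (31, [0.5623, 0.0049])]
```

View pics/wrist10.png

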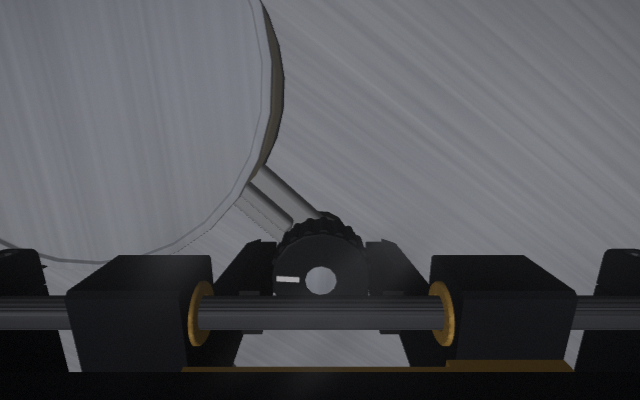

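Pointer a reads about 123°, matching the others. Release, lift straight up, then recheck from the viewpoint above.

Request:
servo_tool --deltas '[{"dx": 0, "dy": 0, "dz": 0, "ax": 0, "ay": 0, "az": 0, "hand": 52}, {"dx": 0, "dy": 0, "dz": 0, "ax": 0, "ay": 0, "az": 0, "hand": 52}, {"dx": 0, "dy": 0, "dz": 0, "ax": 0, "ay": 0, "az": 0, "hand": 52}, {"dx": 0, "dy": 0, "dz": -0.15, "ax": 0, "ay": 0, "az": 0, "hand": 52}, {"dx": 0, "dy": 0, "dz": -0.4, "ax": 0, "ay": 0, "az": 0, "hand": 52}, {"dx": 0, "dy": 0, "dz": -0.8, "ax": 0, "ay": 0, "az": 0, "hand": 52}, {"dx": 0, "dy": 0, "dz": -1.3, "ax": 0, "ay": 0, "az": 0, "hand": 52}, {"dx": 0, "dy": 0, "dz": -1.7, "ax": 0, "ay": 0, "az": 0, "hand": 52}, {"dx": 0, "dy": 0, "dz": -1.7, "ax": 0, "ay": 0, "az": 0, "hand": 52}]'

```text
clock: 20.5
tool_pos: [0.5579, -0.0213, 0.1349]
eef_rot: [0.953, 0.304, 0.002, 0.001]
contact_force: [-0.2, -0.5, -0.3]
opening: 0.589
```

Request:
servo_tool --deltas '[{"dx": 0.2, "dy": -0.2, "dz": -0.4, "ax": 0, "ay": 0, "az": -1.5, "hand": 52}, {"dx": 0.4, "dy": -0.5, "dz": -0.8, "ax": 0, "ay": 0, "az": -3.1, "hand": 60}, {"dx": 0.6, "dy": -0.8, "dz": -1.2, "ax": 0, "ay": 0, "az": -4.7, "hand": 80}, {"dx": 0.8, "dy": -1.1, "dz": -1.6, "ax": 0, "ay": 0, "az": -6.3, "hand": 88}, {"dx": 1.0, "dy": -1.25, "dz": -1.9, "ax": 0, "ay": 0, "az": -7.9, "hand": 88}, {"dx": 1.1, "dy": -1.35, "dz": -1.95, "ax": 0, "ay": 0, "az": -9.1, "hand": 88}, {"dx": 1.1, "dy": -1.35, "dz": -1.95, "ax": 0, "ay": 0, "az": -9.1, "hand": 88}, {"dx": 1.1, "dy": -1.35, "dz": -1.95, "ax": 0, "ay": 0, "az": -9.1, "hand": 88}]'

```text
clock: 21.5
tool_pos: [0.5627, 0.0822, 0.2486]
eef_rot: [0.708, 0.706, -0.001, -0.0]
contact_force: [0.0, -1.0, 0.7]
opening: 1.001
```

Run:
```python
from h import *
s=r.get_state();print(s['clock'],s['tool_pos'],s['eef_rot'],s['contact_force'])
snap('wrist','wrist11'); 
G=dict(a=(.554,-.021,.0593),b=(.4472,.119,.0595),c=(.586,.225,.0595),d=(.694,.086,.0595))
o=knobs('wrist11',G)
for k,v in o.items():
    q=v[4]; D=q[1][1]-q[0][1]; print(k,round(float(np.degrees(np.arctan2(D[1],D[0]))),1),round(float(v[3])*1000,2))
for t in ('wrist2','wrist11'):
    im,d,P,K=load(t); X=pts(d,P,K)
    m=(d>0)&(np.hypot(X[...,0]-.570,X[...,1]-.1025)<.07)&(abs(X[...,2]-.07)<.008)
    Q=X[m]; A=np.c_[Q[:,:2]-[.570,.1025],np.ones(len(Q))]; c=np.linalg.lstsq(A,Q[:,2],rcond=None)[0]
    print(t,'pan slope deg x,y',np.degrees(c[:2]),'z',c[2])
```

```text
21.5 [0.5626651  0.08222895 0.24864699] [ 7.08069778e-01  7.06141937e-01 -8.24067571e-04 -2.74310878e-04] [ 0.01574215 -0.98035337  0.71958024]
wrist11 a circ 0.5536 -0.0198 r 22.8 z 0.0592 [(89, [0.5539, -0.0201]), (17, [0.5462, -0.0077])]
wrist11 b circ 0.4466 0.1194 r 23.0 z 0.0593 [(120, [0.4464, 0.1193]), (23, [0.4387, 0.1313])]
wrist11 c circ 0.586 0.2268 r 22.9 z 0.0593 [(159, [0.5861, 0.2268]), (31, [0.5777, 0.2386])]
wrist11 d circ 0.6933 0.0874 r 23.1 z 0.0592 [(118, [0.6935, 0.0874]), (22, [0.6858, 0.0995])]
a 122.0 59.22
b 122.7 59.28
c 125.3 59.31
d 122.2 59.23
wrist2 pan slope deg x,y [0.06795153 0.523445  ] z 0.06764032612271867
wrist11 pan slope deg x,y [0.01064766 0.02314727] z 0.06817099958151307
```

View pics/wrist11.png

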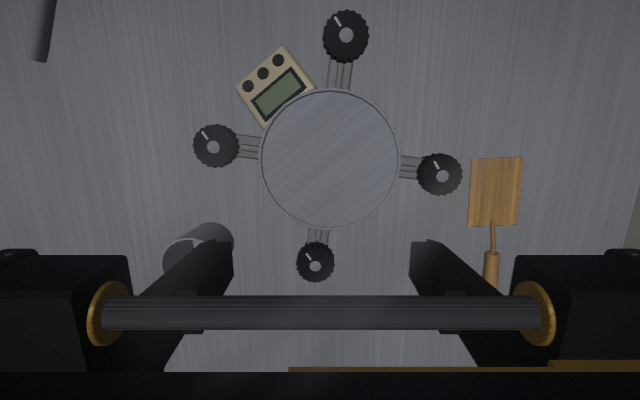

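All four knob tops now stand at 59.2–59.3 mm, the pointers agree (122–125°), and pan tilt fell from 0.52° to 0.02°. The gripper is clear and the surroundings are unchanged in view. Handing in.

```bash
python3 -c "
from plant import r
print(r.finish_job())"
```

```text
the job is handed in; nothing more can be done
None
```

I found foot_a wound up and screwed it down about 392° clockwise in four grip-and-turn strokes. I then let go, lifted clear and handed the job in at about 21.5 s.

**Last checks**
- **Knob heights:** all four tops stand at 59.2–59.3 mm. Foot_a's was at 64.1 mm before.
- **Pointer marks:** a reads 122°, b 123°, c 125° and d 122°, so the feet are screwed down equally to within a few degrees.
- **Level:** pan tilt went from 0.52° to 0.02°.
- **Position:** the scale moved only about 0.5 mm.
- **Forces:** the contact-force readings, taken at the end of each move, stayed below 5 N.
- **Rocking:** I did not push on the scale to test it. That it stands firm is inferred from the heights, the pointers and the tilt.
- **Surroundings:** the cup and paddle looked unchanged in the last wrist picture. I took no final scene or side picture, so the other items were not rechecked.

**What disagreed**
- **Fingertip position:** the fingertips sit about 11 mm behind the reported TCP, not 25 mm ahead as described. My first grip therefore closed above the knob without touching anything. I measured the offset from the camera images and corrected for it.
- **Turn needed:** the plain height difference suggested about 300° of turn. Allowing for the scale's lean, and matching the pointers, gave about 393°, and the final heights confirmed that.

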